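# Index the carving turntable and bolt it

### The arm

A 6-joint arm with a two-finger parallel gripper is mounted at the origin on the work surface. World frame = base frame: x ahead of the robot, y to its left, z up, the work surface at z = 0. Lengths are in mm, angles in rad, forces in N, time in s.
With the tool pointing down it reaches from about 350 to 975 mm from the base axis. Payload 17.4 kg.
Tool frame: the origin (TCP) lies midway between the tips of the shut fingers; the grasp point (between the pads) lies 19 mm behind it (r.grip_point_offset is the distance from the TCP to the grasp point, in mm); z points along the fingers, y is the line along which they close (so a half turn about z gives the same grasp; the last joint's range is limited). The gripper opens to 85 mm and grips with 20 to 120 N. Pads are 22 mm wide; open, the fingers measure 114 mm over their backs; the gripper's body (76 mm by 85 mm) begins 54 mm behind the grasp point. The pads swing forward as they close: fully open they stand 13 mm farther back than shut.
Start: joints at [1.271, 0.116, 1.442, -0, 1.584, -0.038], TCP at [174.711, 652.003, 231.303] pointing down, gripper open.
Joint ranges: [-2.83, 2.83], [-0.83, 2.19], [0.07, 2.5], [-1.14, 4.28], [0.01, 3], [-2.97, 2.97]. Speed limits (rad/s): [1.89, 1.89, 2.22, 3.14, 3.14, 3.14].

### API

Orientations are given as a rotation vector (axis times angle).
In Python, from workcell import r gives the robot as it stands.
- The arm moves only by the shell command python3 -m handwheel 'ROWS' [FORCE]. ROWS is JSON, a list that holds one entry, the list of rows, each a list of 7 numbers: the opening, from 0 (shut) to 1 (fully open), then the shift along the tool's x, y, z scaled (see below), then the turn, a rotation vector about the tool's x, y, z scaled (see below). A call has 1 to 12 rows; each row shifts and turns the commanded pose from where the row before left it, along the tool's axes as they then stand; what a row does not reach is not made up. The controller multiplies each number of a shift by 3 cm and each number of a turn by 6 degrees. A row lasts 1/12 s, in which the tool goes at most 41.7 mm and 7.16 degrees, less where a joint would pass 70% of its speed; a pose out of reach is approached as far as the arm can. A call with a number of a shift or a turn outside -1 to 1 is refused whole. A call with a gripper value outside its range is refused whole. The fingers move at their own pace and stop on an object; FORCE is the grip in N (left out, the last holds). Time passes only in rows, so rows that do not move let the fingers close. It gives the time, the measured TCP pose, the force, the opening and the grip force at its end, in the units of the state.
- r.get_state(): the state, without advancing time (a new reading comes with each control period).
- r.get_image(name): name is "side" or "top" or "wrist"; returns the picture (400x640x3 uint8, red, green, blue); there is no depth.
- r.camera_model(name): a dict with "vertical_fov" (degrees; the focal length in pixels is half the picture's height over the tangent of half this angle, whatever the lens; pixels are square), "cx", "cy" (the principal point, pixels), "camera_from_world" (4x4, takes a point from world to camera coordinates); the wrist camera has in their place "hand_eye" (4x4, takes a point from camera to tool coordinates, whose origin is the TCP and whose axes are the flange's). Camera axes: x right, y down, z forward; pixel columns grow to the right and rows downward; lengths in mm; the calibration is good to about 2 mm. A picture is of the moment at which its call begins: read the wrist's pose just before it. camera_model takes no time and is no camera call.
- r.job_done(): hands the job in; it is judged then, once.
Trained networks look in the newest picture that a camera, given by its name, has taken for a name from the list of things; names that differ only in an ending like _2 or _b are one class to them, and where a whole thing is asked for, a point or a joint stands for the part that bears it (a point fixed in the world has none). Each returns a list of dicts, best first, with "confidence" (0 to 1); they miss things now and then, are a little off and sometimes report something else, mostly with a low value. They report only what shows in the picture. A call takes as long as a camera call.
- r.find_in(camera, target): "centre" ([x, y, z] in mm, in world coordinates, good to about 4 mm: the middle of the surface that is visible of it).
- r.silhouettes(camera, target): "pixels" (400x640 bool, what is visible of it).
- r.pinpoint(camera, target): "centre" ([x, y, z] in mm, in world coordinates, good to about 4 mm: a listed point, or the origin of a listed thing).
The state is a dict: "t": time; "joint_positions": joint angles; "dq": joint speeds; "joint_torque": joint torques, N m; "tool_pos": TCP position; "ee_rot": TCP orientation; "ft_force": force on the tool from outside, world axes, zero at the start; "ft_torque": the same for the moment, N m; "finger_gap": finger opening in mm; "grip_force": force on a finger pad.
Only numpy, scipy, OpenCV 4.12 (cv2) and the standard library are available. Lean on these libraries where they do the work, as an engineer would, in place of code of your own. Each camera call takes 0.05 s, during which the arm holds its last target. There are 200 camera calls.

### The job

Turn the plywood carving turntable (its upright wooden post is there to push it by) until the post is across from the bolt (so the apple's dark hollow looks towards the bolt) and the table clicks into the notch nearest to there, then push the steel bolt fully home so that the table is locked. The apple on the table is freshly oiled: do not touch it, and leave the other things on the bench where they are.

Things in the scene. Friction and masses are not known exactly. Their poses are not given: they have to be found in the camera images.
- stand: Dark steel base of the turntable, fixed to the bench; origin on the bench on the turntable's upright axis. An arm 60 mm wide, 12 mm thick runs 220 mm along the stand's +y from the axis and carries the bolt. Under the platter sits a steel index wheel, 92 mm radius, with six equal notches 60 degrees apart, and a spring roller on the stand's -y side that drops into a notch: the click.
- platter_mid (a point): Middle of the top of the round plywood platter, 64 mm above the bench; 115 mm radius, 16 mm thick. It turns either way and stays where left. It is clamped on the hidden wheel at an unknown angle: the right notch puts the post within 18 degrees of the stand's -y; the next notches are 60 degrees to each side. It starts 52 to 124 degrees clockwise (from above) of there, with one click between.
- index_roller (a point): The spring roller, hidden under the platter. Between notches 1 to 3 N at the post turns the table. Over the last 7 degrees before a notch (12 mm at the post) the roller drops in and the post jumps ahead; pushed on, the post then resists with up to 5 to 8 N until it climbs out. Let go in a notch, the table centres itself. Origin: roller centre, 33 mm high, 103 mm from the axis.
- post_top (a point): Centre of the top of the upright round wooden post on the platter: 16 mm diameter, 98 mm from the turntable's axis, standing from 64 mm to 128 mm above the bench. The only post on the platter; it is across from the apple's hollow.
- apple: Turned wooden apple fixed in the middle of the platter, 84 mm diameter, from 67 mm to 125 mm above the bench, with a dark stem up to about 135 mm; a round dark hollow of 30 mm on its side looks along its own +y, away from the post. Origin in the middle of its underside, on the turntable's axis.
- bolt_knob (a point): Top of the bolt's upright steel finger post: 16 mm diameter, from 35 mm to 95 mm above the bench, free all round above 46 mm; drawn back it stands 167 mm from the turntable's axis on the stand's +y side, home at 137 mm. Two guide staples of the bolt, 46 mm high and 46 mm wide, lie 131 mm and 202 mm from the axis.
- bolt (a joint): Bolt travel in m: 0 drawn back, 0.030 fully home against its stop, growing as the bolt slides towards the axis (the stand's -y). It is 11 mm thick with a round nose and enters a 16 mm notch of the wheel; it meets the wheel's rim after about 13 mm if no notch is there. It slides with about 2.5 N and stays where it is left.
- apple_near: Loose turned apple, bystander, 84 mm diameter, 58 mm high, beside the bolt arm. Origin under its middle.
- pear_near: Loose turned pear, bystander, 92 mm diameter, 115 mm high and a 20 mm stem. Origin under its middle.
- pear_far: Loose turned pear like the other, bystander, beyond the turntable.
- brush: Loose brush 190 mm long, bystander, lying on the bench.
- oil_jar: Loose glass jar, bystander, 70 mm diameter, 90 mm high. Origin under its middle.
- sanding_block: Loose cork sanding block, bystander, 110 x 65 x 35 mm. Origin under its middle.

How it is judged (in metres and radians):
At the end, for the whole second after the job is handed in: The bolt is within 3 mm of fully home (only possible in a notch), the table is at rest, and the post is across from the bolt: at least 83 mm from the axis along the stand's -y (within about 32 degrees of -y), which only the right notch gives (value of joint bolt above 0.027 m and y of post_top in the frame of stand below -0.083 m and angular speed of apple below 0.1 rad/s); the robot touches nothing.
It fails at once if the oiled apple is touched (over 1 N) (contact force between apple and the fingers above 1 N or contact force between apple and the arm above 1 N).
It fails at once if a bystander is moved more than 30 mm (distance of any of apple_near, pear_near, pear_far, brush, oil_jar, sanding_block from where it was at the start of the episode above 0.03 m).
It also fails if it takes over 64 s, if anything falls off the work surface, if the arm or the gripper's body presses on something with over 40 N, if the wrist force passes 120 N, or if a joint passes its speed limit or range.

## Working session

There is one attempt and no reset: what is moved stays moved. The work goes in short steps, Python scripts to look and compute and a shell command to move; the robot and the scene stay as the last step left them, time stands still between calls to the robot, and variables do not carry over. Pictures are saved under pics/ and viewed, at most 10 in all, crops included, and the job is handed in when it is done.

```bash
mkdir -p pics; ls; cat > h.py <<'E'
import numpy as np, cv2
from workcell import r
from scipy.spatial.transform import Rotation as R
def save(n,f):
    im=r.get_image(n); cv2.imwrite('pics/'+f,im[:,:,::-1]); return im
def proj(n,p):
    m=r.camera_model(n); f=200/np.tan(np.radians(m['vertical_fov'])/2)
    c=(np.array(m['camera_from_world'])@np.append(p,1))[:3]
    return [m['cx']+f*c[0]/c[2], m['cy']+f*c[1]/c[2]]
def ray(n,u,v):
    m=r.camera_model(n); f=200/np.tan(np.radians(m['vertical_fov'])/2)
    T=np.linalg.inv(np.array(m['camera_from_world']))
    d=T[:3,:3]@np.array([(u-m['cx'])/f,(v-m['cy'])/f,1]); return T[:3,3],d/np.linalg.norm(d)
def at_z(n,u,v,z):
    o,d=ray(n,u,v); return o+d*(z-o[2])/d[2]
def tri(a,b):
    (o1,d1),(o2,d2)=ray(*a),ray(*b)
    s=np.linalg.lstsq(np.c_[d1,-d2],o2-o1,rcond=None)[0]
    p,q=o1+s[0]*d1,o2+s[1]*d2; return (p+q)/2,np.linalg.norm(p-q)
E
python3 - <<'E'
from h import *
np.set_printoptions(precision=1,suppress=True)
a=save('top','top0.png');b=save('side','side0.png')
for t in ['post_top','bolt_knob','platter_mid','stand','apple','apple_near','pear_near','pear_far','brush','oil_jar','sanding_block']:
    for c in ['top','side']:
        print(t,c,[(np.array(d['centre']),round(d['confidence'],2)) for d in r.pinpoint(c,t)[:2]])
s=r.get_state();print(s['t'],s['tool_pos'],R.from_rotvec(s['ee_rot']).as_matrix(),s['ft_force'])
cv2.imwrite('pics/both.png',cv2.resize(np.vstack([a,b]),(480,600))[:,:,::-1])
E
```

```text
pics
post_top top [(array([455.3, -12.8, 126.4]), 0.88), (array([ 708.7, -451.2,   -6. ]), 0.66)]
post_top side [(array([458.4, -21.9, 128.9]), 0.97)]
bolt_knob top [(array([603.4, 126.3,  94.3]), 0.4)]
bolt_knob side [(array([458.3, -19.8, 132.1]), 0.71), (array([609.2, 129. ,  92.2]), 0.44)]
platter_mid top [(array([559.8, -28.3,  65.2]), 0.66)]
platter_mid side [(array([558.6, -30.5,  68. ]), 0.85), (array([558.7, -32.6,  -3.9]), 0.36)]
stand top [(array([557.6, -27.7,  -1.1]), 0.65)]
stand side [(array([556.6, -34.1,  -2.8]), 0.89)]
apple top [(array([554. , -31.8,  65.3]), 0.62), (array([720.4,  90.3,   0.6]), 0.19)]
apple side [(array([553.9, -27.6,  68.1]), 0.82)]
apple_near top [(array([720. ,  88.9,   3. ]), 0.81)]
apple_near side [(array([716.8,  90.5,  -2.6]), 0.77)]
pear_near top [(array([ 525.1, -128.2,   33.5]), 0.71), (array([ 470.9, -382.6,    1.4]), 0.62)]
pear_near side [(array([ 473.4, -384.9,    1.3]), 0.88), (array([555.9, -31.8,  68.3]), 0.24)]
pear_far top [(array([ 774.6, -147.7,    1.2]), 0.67)]
pear_far side [(array([ 775.9, -150.5,    0.7]), 0.88)]
brush top [(array([400.2, 447.7,   2.2]), 0.75)]
brush side [(array([396. , 449.9,   4.2]), 0.91), (array([609.6, 125.9,  93. ]), 0.53)]
oil_jar top [(array([554.6, 375.9,   5.8]), 0.61)]
oil_jar side [(array([558.9, 377.1,   1.3]), 0.85), (array([ 524.6, -126.3,   35.7]), 0.72)]
sanding_block top [(array([ 712. , -450.9,   -2.8]), 0.59)]
sanding_block side [(array([ 712.6, -447.1,    3.3]), 0.93)]
1.2 [174.7 652.  231.3] [[-1.   0.3 -0. ]
 [ 0.3  1.  -0. ]
 [ 0.  -0.  -1. ]] [ 0.9 -0.3 -0. ]
```

View pics/top0.png

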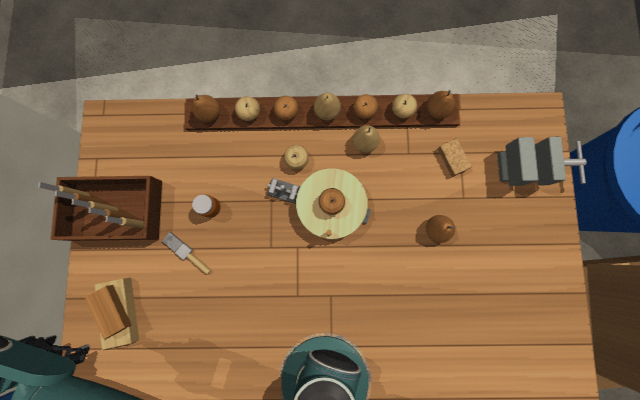

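View pics/side0.png

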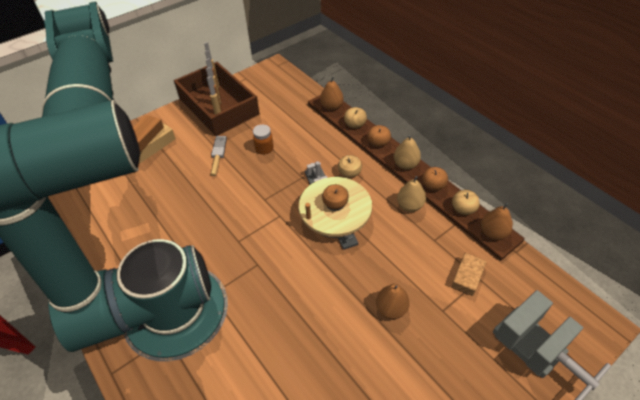

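The top view shows the turntable centred near (331,203), the post at (327,233) and the bolt and knob at about (283,190). In the side view the post is at (308,211) and the bolt at (315,170). I'll refine both points by zooming in and triangulating.

```bash
python3 - <<'E'
from h import *
a=cv2.imread('pics/top0.png')[170:250,255:385];b=cv2.imread('pics/side0.png')[145:255,285:385]
a=cv2.resize(a,None,fx=4,fy=4,interpolation=2);b=cv2.resize(b,None,fx=2.8*1.0,fy=2.8,interpolation=2)
o=np.zeros((600,800,3),np.uint8);o[:320,:520]=a;o[:308,520:800]=b
cv2.imwrite('pics/zoom0.png',o)
for p in [[457,-17,128],[606,127,95],[557,-30,135],[557,-30,64]]: print(p,np.round(proj('top',p),1),np.round(proj('side',p),1))
s=r.get_state();print(np.degrees(np.arctan2(*R.from_rotvec(s['ee_rot']).as_matrix()[[1,0],1])))
E
```

```text
[457, -17, 128] [327.8 233.2] [307. 204.]
[606, 127, 95] [281.4 186.8] [316.9 161.8]
[557, -30, 135] [331.7 199.7] [335.7 188.7]
[557, -30, 64] [331.4 202.9] [335.8 203.5]
75.0020417645918
```

View pics/zoom0.png

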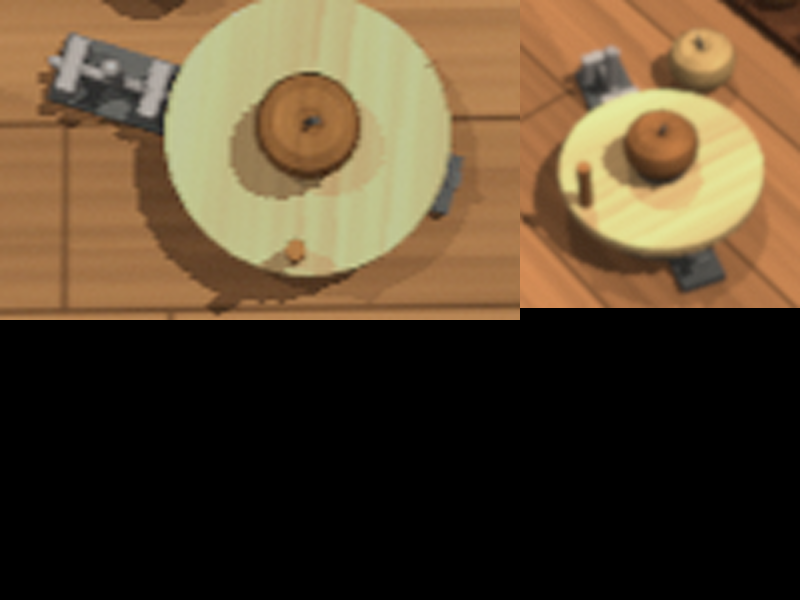

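The zoom puts the post top at top-view pixel (329,231.5) and side-view pixel (307.5,204.5). The knob is at top-view (282.5,186.5), and its head in the side view is at about (314–317,163). The platter centre in the top view is about (331.9,203.6).

```bash
python3 - <<'E'
from h import *
np.set_printoptions(precision=1,suppress=True)
print('post',tri(('top',329,231.5),('side',307.5,204.7)), at_z('top',329,231.5,128),at_z('side',307.5,204.7,128))
print('knob',tri(('top',282.5,186.5),('side',315.5,163)),at_z('top',282.5,186.5,95),at_z('side',315.5,163,95))
ax=at_z('top',331.9,203.6,64);print('axis',ax)
for c in ['top','side']:
  r.get_image(c)
  print(c,[(d['centre'],d['confidence']) for d in r.pinpoint(c,'platter_mid')[:1]],[(d['centre'],d['confidence']) for d in r.pinpoint(c,'bolt_knob')[:2]],[(d['centre'],d['confidence']) for d in r.pinpoint(c,'index_roller')[:1]])
  for t in ['platter_mid','bolt_knob']:
    S=r.silhouettes(c,t)
    for d in S[:1]:
      v,u=np.nonzero(d['pixels']);print(t,c,u.min(),u.max(),v.min(),v.max(),u.mean(),v.mean(),d['confidence'])
E
```

```text
post (array([460. , -19.4, 125. ]), np.float64(4.851578082345682)) [461.9 -20.6 128. ] [456.5 -20.3 128. ]
knob (array([604. , 125.9,  92.5]), np.float64(7.945530713203587)) [607.  123.7  95. ] [598.9 125.6  95. ]
axis [554.7 -31.5  64. ]
top [([558.7, -31.7, 63.5], 0.86)] [([602.1, 128.4, 92.7], 0.6), ([524.9, -126.2, 34.4], 0.25)] [([522.3, -131.1, 37.0], 0.82)]
platter_mid top 295 367 168 238 330.9148614609572 203.19949622166246 0.92
bolt_knob top 276 290 185 192 282.6818181818182 188.5909090909091 0.47
side [([556.2, -30.3, 68.8], 0.81)] [([607.2, 125.7, 94.2], 0.38)] [([525.1, -126.5, 33.9], 0.91)]
platter_mid side 298 371 176 236 335.21087080250425 206.0421172453045 0.62
bolt_knob side 299 371 161 247 334.22875647668394 205.35310880829016 0.6
```

```bash
python3 -m handwheel '[[[0.6,-0.623,-0.799,0,0,0,0],[0.6,-0.623,-0.799,0,0,0,0],[0.6,-0.623,-0.799,0,0,0,0],[0.6,-0.623,-0.799,0,0,0,0],[0.6,-0.623,-0.799,0,0,0,0],[0.6,-0.623,-0.799,0,0,0,0],[0.6,-0.623,-0.799,0,0,0,0],[0.6,-0.623,-0.799,0,0,0,0],[0.6,-0.623,-0.799,0,0,0,0],[0.6,-0.623,-0.799,0,0,0,0],[0.6,-0.623,-0.799,0,0,0,0],[0.6,-0.623,-0.799,0,0,0,0]]]'
python3 -m handwheel '[[[0.6,-0.623,-0.799,0,0,0,0],[0.6,-0.623,-0.799,0,0,0,0],[0.6,-0.623,-0.799,0,0,0,0],[0.6,-0.623,-0.799,0,0,0,0],[0.6,-0.623,-0.799,0,0,0,0],[0.6,-0.623,-0.799,0,0,0,0],[0.6,-0.623,-0.799,0,0,0,0],[0.6,-0.623,-0.799,0,0,0,0],[0.6,-0.623,-0.799,0,0,0,0],[0.6,-0.623,-0.799,0,0,0,0],[0.6,-0.623,-0.799,0,0,0,0],[0.6,-0.623,-0.799,0,0,0,0]]]'
python3 -m handwheel '[[[0.6,0,0,0,0,0,1],[0.6,0,0,0,0,0,1],[0.6,0,0,0,0,0,1],[0.6,0,0,0,0,0,1],[0.6,0,0,0,0,0,1],[0.6,0,0,0,0,0,1],[0.6,0,0,0,0,0,1],[0.6,0,0,0,0,0,1],[0.6,0,0,0,0,0,1],[0.6,0,0,0,0,0,1],[0.6,0,0,0,0,0,1],[0.6,0,0,0,0,0,1]]]'
python3 -m handwheel '[[[0.6,0,0,0,0,0,1],[0.6,0,0,0,0,0,1],[0.6,0,0,0,0,0,1],[0.6,0,0,0,0,0,1],[0.6,0,0,0,0,0,1],[0.6,0,0,0,0,0,1],[0.6,0,0,0,0,0,1],[0.6,0,0,0,0,0,1],[0.6,0,0,0,0,0,1],[0.6,0,0,0,0,0,1],[0.6,0,0,0,0,0,1],[0.6,0,0,0,0,0,1]]]'
python3 -m handwheel '[[[0.6,0,0,0,0,0,1],[0.6,0,0,0,0,0,1],[0.6,0,0,0,0,0,1],[0.6,0,0,0,0,0,1],[0.6,0,0,0,0,0,0.5],[0.6,0,0,0,0,0,0]]]'
cat >> h.py <<'E'
A=np.array([557,-30.5]); 
def st():
    s=r.get_state(); M=R.from_rotvec(s['ee_rot']).as_matrix(); p=s['tool_pos']; d=p[:2]-A
    print('t',round(s['t'],2),'tcp',np.round(p,1),'yaw_y',round(np.degrees(np.arctan2(M[1,1],M[0,1])),1),'tilt',np.round(M[:2,2],3),'phi',round(np.degrees(np.arctan2(d[1],d[0]))%360,1),'rad',round(np.hypot(*d),1),'F',np.round(s['ft_force'],1),'gap',round(s['finger_gap'],1),'j',np.round(s['joint_positions'],2))
    return p,M
def to(x,y,z):
    p,M=st(); print('units',np.round(M.T@(np.array([x,y,z])-p)/30,3))
E
python3 -c "
from h import *
to(459,-19.5,80)
for c in ['top','side']:
  r.get_image(c)
  print([(d['centre'],d['confidence']) for d in r.pinpoint(c,'post_top')[:1]])
save('wrist','w1.png')"
```

```text
t: 2.8
tool_pos: [317.1, 314.8, 231.5]
ee_rot: [0.41, 3.114, 0.001]
ft_force: [1.0, 0.1, 0.1]
finger_gap: 51.3
grip_force: 0.0
t: 3.8
tool_pos: [459.4, -21.4, 231.6]
ee_rot: [0.41, 3.114, 0.0]
ft_force: [0.3, 1.2, 0.7]
finger_gap: 51.0
grip_force: 0.0
t: 4.8
tool_pos: [459.1, -19.8, 231.4]
ee_rot: [2.168, 2.273, 0.0]
ft_force: [0.4, 0.3, 0.1]
finger_gap: 50.9
grip_force: 0.0
t: 5.8
tool_pos: [459.1, -19.8, 231.4]
ee_rot: [3.09, 0.564, 0.0]
ft_force: [-0.0, -0.5, -0.1]
finger_gap: 51.1
grip_force: 0.0
t: 6.3
tool_pos: [459.1, -19.8, 231.4]
ee_rot: [3.137, -0.169, 0.0]
ft_force: [0.1, 0.5, 0.6]
finger_gap: 51.4
grip_force: 0.0
t 6.3 tcp [459.1 -19.8 231.4] yaw_y -96.2 tilt [ 0. -0.] phi 173.7 rad 98.5 F [0.1 0.5 0.6] gap 51.4 j [-0.1  -0.37  1.88 -0.    1.63  1.58]
units [-5.000e-03 -8.000e-03  5.048e+00]
[([719.7, 87.6, -0.2], 0.67)]
[([461.1, -17.8, 129.1], 0.83)]
```

View pics/w1.png

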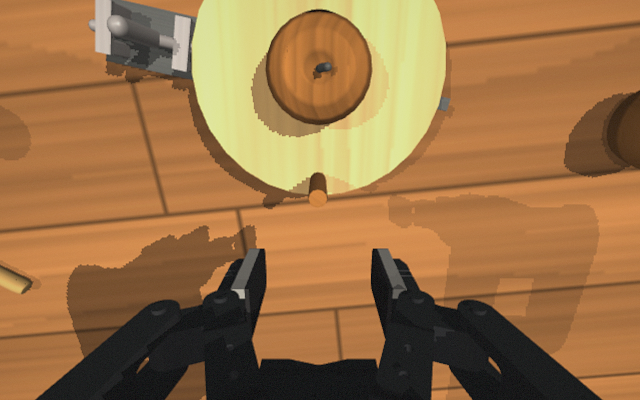

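The wrist view shows the post top at (317,198), centred between the fingers, the knob top at (117,25) and the apple's stem at (322,68). I'll place these through the hand-eye calibration as a check.

```bash
cat >> h.py <<'E'
def wz(u,v,z,p,M):
    m=r.camera_model('wrist'); f=200/np.tan(np.radians(m['vertical_fov'])/2); H=np.array(m['hand_eye'])
    o=p+M@H[:3,3]; d=M@H[:3,:3]@np.array([(u-m['cx'])/f,(v-m['cy'])/f,1]); return o+d*(z-o[2])/d[2]
E
python3 -c "
from h import *
p,M=st()
for a in [(317,198,128),(117,25,95),(322,67,134),(319,66,125)]: print(a,wz(*a,p,M).round(1))"
```

```text
t 6.55 tcp [459.1 -19.8 231.4] yaw_y -95.9 tilt [ 0. -0.] phi 173.7 rad 98.5 F [-0.3  0.1 -0.4] gap 51.2 j [-0.1  -0.37  1.88 -0.    1.63  1.58]
(317, 198, 128) [459.7 -20.1 128. ]
(117, 25, 95) [605.3 121.1  95. ]
(322, 67, 134) [555.7 -33.6 134. ]
(319, 66, 125) [557.4 -31.7 125. ]
```

```bash
python3 -m handwheel '[[[0.6,0,0,0.9,0,0,0],[0.6,0,0,0.9,0,0,0],[0.6,0,0,0.9,0,0,0],[0.6,0,0,0.9,0,0,0],[0.6,0,0,0.9,0,0,0],[0.6,0,0,0.5,0,0,0],[0.45,0,0,0,0,0,0],[0.45,0,0,0,0,0,0],[0.45,0,0,0,0,0,0]]]' 40; python3 -c "
from h import *
st()"
```

```text
t: 7.3
tool_pos: [459.7, -19.8, 82.7]
ee_rot: [3.137, -0.164, 0.002]
ft_force: [0.6, -0.3, -0.2]
finger_gap: 38.3
grip_force: 0.0
t 7.3 tcp [459.7 -19.8  82.7] yaw_y -96.0 tilt [ 0.002 -0.   ] phi 173.7 rad 97.9 F [ 0.6 -0.3 -0.2] gap 38.3 j [-0.1  -0.29  2.07 -0.    1.36  1.58]
```

```bash
python3 -m handwheel '[[[0.45,0.012,0.286,0,0,0,-0.833],[0.45,0.012,0.286,0,0,0,-0.833],[0.45,0.012,0.286,0,0,0,-0.833],[0.45,0.012,0.286,0,0,0,-0.833],[0.45,0.012,0.286,0,0,0,-0.833]]]'
python3 -c "
from h import *
p,M=st()
a=save('wrist','w2.png');b=r.get_image('side');print(r.pinpoint('side','post_top')[:1],r.pinpoint('wrist','post_top')[:1])"
python3 -m handwheel '[[[0.45,0.012,0.286,0,0,0,-0.833],[0.45,0.012,0.286,0,0,0,-0.833],[0.45,0.012,0.286,0,0,0,-0.833],[0.45,0.012,0.286,0,0,0,-0.833],[0.45,0.012,0.286,0,0,0,-0.833],[0.45,0,0,0,0,0,0]]]'
python3 -c "
from h import *
p,M=st()
a=save('wrist','w3.png');b=r.get_image('side');print(r.pinpoint('side','post_top')[:1],r.pinpoint('wrist','post_top')[:1])"
```

```text
t: 7.72
tool_pos: [464.6, -62.4, 83.1]
ee_rot: [3.097, 0.525, 0.004]
ft_force: [0.4, 0.5, 0.5]
finger_gap: 39.0
grip_force: 0.4
t 7.72 tcp [464.6 -62.4  83.1] yaw_y -70.7 tilt [0.002 0.   ] phi 199.1 rad 97.8 F [0.4 0.5 0.5] gap 39.0 j [-0.19 -0.27  2.05  0.    1.36  1.05]
[{'centre': [460.6, -57.6, 129.6], 'confidence': 0.83}] [{'centre': [463.4, -47.7, 127.4], 'confidence': 0.94}]
t: 8.42
tool_pos: [486.7, -98.8, 81.9]
ee_rot: [2.912, 1.179, 0.001]
ft_force: [-0.3, -0.0, -0.2]
finger_gap: 38.5
grip_force: 0.0
t 8.42 tcp [486.7 -98.8  81.9] yaw_y -45.9 tilt [ 0.001 -0.   ] phi 224.2 rad 98.0 F [-0.3 -0.  -0.2] gap 38.5 j [-0.25 -0.2   1.99 -0.    1.35  0.55]
[{'centre': [479.8, -89.8, 129.6], 'confidence': 0.84}] [{'centre': [481.3, -87.6, 125.7], 'confidence': 0.62}]
```

View pics/w3.png

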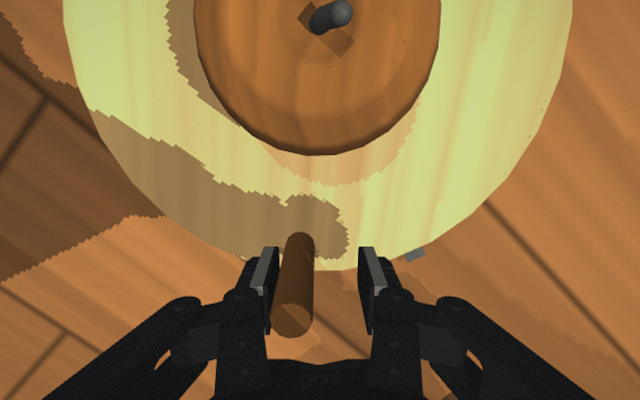

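The wrist view shows the post (near (300,285)) resting against the left, trailing finger, with the right finger clear. A click would show up as the post shifting right. I'll go on in smaller steps and track the post's column.

```bash
cat >> h.py <<'E'
def look():
    p,M=st(); r.get_image('wrist')
    S=r.silhouettes('wrist','post_top')[:1]
    for d in S:
        v,u=np.nonzero(d['pixels']); print('post u',u.mean().round(1),'v',v.mean().round(1),u.min(),u.max(),v.min(),v.max(),d['confidence'])
E
python3 -c "
from h import *
look()"
python3 -m handwheel '[[[0.45,0.012,0.286,0,0,0,-0.833],[0.45,0.008,0.229,0,0,0,-0.667],[0.45,0,0,0,0,0,0]]]'
python3 -c "
from h import *
look()"
python3 -m handwheel '[[[0.45,0.005,0.171,0,0,0,-0.5],[0.45,0,0,0,0,0,0]]]'
python3 -c "
from h import *
look()"
python3 -m handwheel '[[[0.45,0.005,0.171,0,0,0,-0.5],[0.45,0,0,0,0,0,0]]]'
python3 -c "
from h import *
look()"
```

```text
t 8.62 tcp [485.9 -98.   81.4] yaw_y -46.2 tilt [0. 0.] phi 223.5 rad 98.1 F [ 0.2  0.2 -0.9] gap 38.1 j [-0.25 -0.2   2.    0.    1.35  0.56]
post u 318.1 v 117.4 64 575 0 338 0.57
t: 8.97
tool_pos: [497.9, -108.9, 81.4]
ee_rot: [2.81, 1.404, 0.0]
ft_force: [0.8, -0.1, 0.6]
finger_gap: 38.4
grip_force: 0.0
t 8.97 tcp [ 497.9 -108.9   81.4] yaw_y -36.9 tilt [ 0. -0.] phi 233.0 rad 98.2 F [ 0.8 -0.1  0.6] gap 38.4 j [-0.27 -0.17  1.97 -0.    1.34  0.38]
post u 317.5 v 117.3 63 573 0 337 0.73
t: 9.23
tool_pos: [501.8, -111.6, 81.4]
ee_rot: [2.774, 1.474, 0.0]
ft_force: [0.8, 0.5, 0.1]
finger_gap: 38.5
grip_force: 0.0
t 9.23 tcp [ 501.8 -111.6   81.4] yaw_y -34.0 tilt [ 0. -0.] phi 235.8 rad 98.1 F [0.8 0.5 0.1] gap 38.5 j [-0.27 -0.16  1.96 -0.    1.34  0.33]
post u 318.0 v 116.9 63 574 0 337 0.97
t: 9.5
tool_pos: [506.2, -114.5, 81.4]
ee_rot: [2.734, 1.546, 0.0]
ft_force: [0.9, 0.1, -0.2]
finger_gap: 38.5
grip_force: 0.0
t 9.5 tcp [ 506.2 -114.5   81.4] yaw_y -31.0 tilt [ 0. -0.] phi 238.8 rad 98.1 F [ 0.9  0.1 -0.2] gap 38.5 j [-0.27 -0.15  1.95 -0.    1.34  0.27]
post u 317.9 v 117.3 63 574 0 337 0.7
```

```bash
cat >> h.py <<'E'
def look():
    p,M=st(); im=r.get_image('wrist')
    for d in r.pinpoint('wrist','post_top')[:1]:
        c=np.array(d['centre']); e=c[:2]-A
        print('post',c.round(1),'phi',round(np.degrees(np.arctan2(e[1],e[0]))%360,1),'tool',(M.T@(c-p)).round(1),round(d['confidence'],2))
    return im
E
python3 -c "
from h import *
cv2.imwrite('pics/w4.png',look()[:,:,::-1])
a=cv2.imread('pics/w3.png');b=cv2.imread('pics/w4.png')
for v in (300,315,325): print(a[v,264:364:6,2],b[v,264:364:6,2])"
python3 -m handwheel '[[[0.45,0.005,0.171,0,0,0,-0.5],[0.45,0,0,0,0,0,0]]]'
python3 -c "
from h import *
look()"
python3 -m handwheel '[[[0.45,0.005,0.171,0,0,0,-0.5],[0.45,0,0,0,0,0,0]]]'
python3 -c "
from h import *
look()"
```

```text
t 9.6 tcp [ 505.9 -114.3   81.3] yaw_y -31.2 tilt [-0. -0.] phi 238.6 rad 98.2 F [0.3 0.4 0.6] gap 38.7 j [-0.27 -0.15  1.95 -0.    1.34  0.27]
post [ 495.9 -104.1  129.3] phi 230.3 tool [  3.6 -13.9 -48. ] 0.72
[ 31   9  78  76  74  69  65  60  58 143 149 141 141 141 140 138 103] [ 28  44  80  78  77  73  69  64 150 154 154 151 148 146 143 147 118]
[ 31  71  88  90  88 117 112 111  66  98 133 139 139 145 142 141 139] [ 17  93 100 117 118 116 112 111 137 136 148 153 151 152 148 146 146]
[ 24  25  90  87  84  90  89 113 165 159 120  98 132 137 141 144 142] [ 35  95  91  89  97 116 115 111 144 134 136 147 154 153 152 149 145]
t: 9.87
tool_pos: [510.7, -117.0, 81.4]
ee_rot: [2.692, 1.619, 0.0]
ft_force: [-0.2, 0.6, 0.1]
finger_gap: 38.3
grip_force: 0.0
t 9.87 tcp [ 510.7 -117.    81.4] yaw_y -28.0 tilt [ 0. -0.] phi 241.9 rad 98.1 F [-0.2  0.6  0.1] gap 38.3 j [-0.27 -0.13  1.94 -0.    1.34  0.21]
post [ 502.8 -105.6  127.2] phi 234.2 tool [  6.4 -12.4 -45.8] 0.87
t: 10.13
tool_pos: [515.3, -119.3, 81.3]
ee_rot: [2.649, 1.688, -0.0]
ft_force: [0.6, 1.1, 0.8]
finger_gap: 38.8
grip_force: 0.0
t 10.13 tcp [ 515.3 -119.3   81.3] yaw_y -25.0 tilt [ 0. -0.] phi 244.8 rad 98.1 F [0.6 1.1 0.8] gap 38.8 j [-0.28 -0.12  1.93 -0.    1.34  0.16]
post [ 509.3 -113.   128.5] phi 240.0 tool [  3.2  -8.1 -47.2] 0.85
```

```bash
cat >> h.py <<'E'
def look2():
    im=look(); x=im[296:306,264:364,0].mean(0); print('row300 red',x[::5].astype(int))
E
python3 -c "
from h import *
look2()"
python3 -m handwheel '[[[0.45,0.005,0.171,0,0,0,-0.5],[0.45,0,0,0,0,0,0]]]'
python3 -c "
from h import *
look2()"
python3 -m handwheel '[[[0.45,0.005,0.171,0,0,0,-0.5],[0.45,0,0,0,0,0,0]]]'
python3 -c "
from h import *
look2()"
```

```text
t 10.23 tcp [ 515.1 -119.2   81.3] yaw_y -25.2 tilt [-0. -0.] phi 244.7 rad 98.1 F [ 0.4 -0.2  0.2] gap 38.6 j [-0.28 -0.12  1.93 -0.    1.34  0.16]
post [ 507.3 -112.2  130.6] phi 238.7 tool [  3.  -10.  -49.3] 0.89
row300 red [ 28  27  80  87  86  88  77  71  66  57 150 146 146 148 152 151 149 146
 147 151]
t: 10.5
tool_pos: [520.1, -121.4, 81.4]
ee_rot: [2.604, 1.758, 0.0]
ft_force: [0.2, -0.3, 0.7]
finger_gap: 38.4
grip_force: 0.0
t 10.5 tcp [ 520.1 -121.4   81.4] yaw_y -22.0 tilt [ 0. -0.] phi 247.9 rad 98.1 F [ 0.2 -0.3  0.7] gap 38.4 j [-0.28 -0.11  1.92 -0.    1.34  0.11]
post [ 510.  -111.5  126.6] phi 239.9 tool [  5.4 -13.1 -45.2] 0.89
row300 red [ 32  32  82  90  87  89  79  72  66  56 146 151 153 151 147 146 147 145
 153 138]
t: 10.77
tool_pos: [524.9, -123.2, 81.4]
ee_rot: [2.557, 1.825, 0.0]
ft_force: [-0.3, -0.6, 0.0]
finger_gap: 38.6
grip_force: 0.0
t 10.77 tcp [ 524.9 -123.2   81.4] yaw_y -19.0 tilt [ 0. -0.] phi 250.9 rad 98.1 F [-0.3 -0.6  0. ] gap 38.6 j [-0.28 -0.1   1.91 -0.    1.33  0.05]
post [ 515.1 -112.7  129.1] phi 243.0 tool [  6.7 -12.7 -47.7] 0.89
row300 red [ 35  37  81  90  88  90  78  72  66  55 153 150 147 147 147 144 142 148
 144 133]
```

```bash
python3 -m handwheel '[[[0.45,0.005,0.171,0,0,0,-0.5],[0.45,0,0,0,0,0,0]]]' >/dev/null
python3 -c "
from h import *
look2()"
python3 -m handwheel '[[[0.45,0.005,0.171,0,0,0,-0.5],[0.45,0,0,0,0,0,0]]]'>/dev/null
python3 -c "
from h import *
look2()"
```

```text
t 11.03 tcp [ 529.7 -124.6   81.3] yaw_y -16.0 tilt [ 0. -0.] phi 253.8 rad 98.0 F [-0.4  0.8 -0.6] gap 38.1 j [-0.28 -0.09  1.9  -0.    1.33  0.  ]
post [ 520.6 -112.4  129.8] phi 246.0 tool [  9.2 -12.1 -48.5] 0.57
row300 red [ 34  43  82  90  89  90  79  72  66  57 147 147 147 143 140 139 150 148
 149 148]
t 11.3 tcp [ 534.7 -125.9   81.3] yaw_y -13.0 tilt [ 0. -0.] phi 256.9 rad 98.0 F [0.7 0.3 0.1] gap 38.2 j [-0.28 -0.08  1.88 -0.    1.33 -0.05]
post [ 525.8 -120.1  131. ] phi 250.8 tool [  3.6 -10.  -49.7] 0.81
row300 red [ 34  27  82  89  86  90  81  73  68  59 146 143 141 140 139 157 163 154
 155 149]
```

```bash
python3 -m handwheel '[[[0.45,0.005,0.171,0,0,0,-0.5],[0.45,0,0,0,0,0,0]]]' >/dev/null
python3 -c "
from h import *
look2()"
python3 -m handwheel '[[[0.45,0.005,0.171,0,0,0,-0.5],[0.45,0,0,0,0,0,0]]]'>/dev/null
python3 -c "
from h import *
look2()"
```

```text
t 11.57 tcp [ 539.8 -126.9   81.4] yaw_y -10.0 tilt [ 0. -0.] phi 259.9 rad 98.0 F [ 0.2 -0.2 -0.6] gap 38.8 j [-0.28 -0.06  1.87 -0.    1.33 -0.1 ]
post [ 535.2 -122.2  127.3] phi 256.6 tool [  3.9  -5.3 -45.9] 0.87
row300 red [ 67  25  24 155 154  81  86  84  86  80  76  70  65 149 170 172 156 153
 153 149]
t 11.83 tcp [ 544.9 -127.7   81.4] yaw_y -7.0 tilt [ 0. -0.] phi 262.9 rad 97.9 F [ 0.  -0.6 -1. ] gap 38.8 j [-0.28 -0.05  1.86 -0.    1.33 -0.15]
post [ 537.7 -124.1  127.6] phi 258.3 tool [  2.7  -7.5 -46.2] 0.71
row300 red [ 68  23  20  76  83  88  88  86  79  73  68 157 158 174 171 152 154 154
 156 168]
```

The post has jumped ahead and stayed put while the tool moved on, so the table is in a notch with the post at about 258°. That is within 18° of the stand's −y at about 252.5°. I'll centre the fingers around the post and lift off.

```bash
python3 -m handwheel '[[[0.45,0,-0.17,0,0,0,0],[0.45,0,0,-0.8,0,0,0],[0.45,0,0,-0.9,0,0,0],[0.45,0,0,-0.9,0,0,0],[0.45,0,0,-0.9,0,0,0],[0.2,0,0,-0.9,0,0,0],[0,0,0,-0.5,0,0,0],[0,0,0,0,0,0,0]]]' 
python3 - <<'E'
from h import *
np.set_printoptions(precision=1,suppress=True)
st();r.get_image('side');r.get_image('top');r.get_image('wrist')
for c in ['side','top','wrist']:
  for t in ['post_top','platter_mid','bolt_knob','index_roller']:print(c,t,[(np.array(d['centre']),round(d['confidence'],2)) for d in r.pinpoint(c,t)[:1]])
E
```

```text
t: 12.6
tool_pos: [540.2, -127.2, 231.9]
ee_rot: [2.351, 2.077, 0.004]
ft_force: [0.3, 0.5, 0.5]
finger_gap: 2.4
grip_force: 0.0
t 12.6 tcp [ 540.2 -127.2  231.9] yaw_y -7.1 tilt [ 0. -0.] phi 260.1 rad 98.2 F [0.3 0.5 0.5] gap 2.4 j [-0.3 -0.1  1.7 -0.   1.6 -0.1]
side post_top [(array([ 536.1, -126.3,  128.6]), 0.81)]
side platter_mid [(array([557.7, -31. ,  68.1]), 0.71)]
side bolt_knob [(array([608.1, 125.5,  92.9]), 0.42)]
side index_roller [(array([ 524.4, -127.2,   35.3]), 0.7)]
top post_top [(array([ 535.6, -122.4,  127.7]), 0.97)]
top platter_mid [(array([559.9, -31.9,  67.4]), 0.76)]
top bolt_knob [(array([604. , 124. ,  91.5]), 0.49)]
top index_roller [(array([ 521.5, -127.3,   35.1]), 0.86)]
wrist post_top [(array([ 535.6, -121.2,  126.4]), 0.86)]
wrist platter_mid []
wrist bolt_knob []
wrist index_roller [(array([ 523. , -131.2,   36.1]), 0.62)]
```

```bash
python3 -m handwheel '[[[0,0,0,0,0,0,0.83],[0,0,0,0,0,0,0.83],[0,0,0,0,0,0,0]]]' >/dev/null
python3 -m handwheel '[[[0,0.833,-0.031,0,0,0,0],[0,0.833,-0.031,0,0,0,0],[0,0.833,-0.031,0,0,0,0],[0,0.833,-0.031,0,0,0,0],[0,0.833,-0.031,0,0,0,0],[0,0.833,-0.031,0,0,0,0],[0,0.833,-0.031,0,0,0,0],[0,0.833,-0.031,0,0,0,0],[0,0.833,-0.031,0,0,0,0],[0,0.833,-0.031,0,0,0,0],[0,0.833,-0.031,0,0,0,0],[0,0.833,-0.031,0,0,0,0]]]'
python3 - <<'E'
from h import *
to(617.6,163,62); save('wrist','w5.png')
print([(d['centre'],d['confidence']) for d in r.pinpoint('wrist','bolt_knob')[:2]])
E
```

```text
t: 14.6
tool_pos: [616.7, 164.4, 228.3]
ee_rot: [2.522, 1.873, 0.0]
ft_force: [0.2, -0.3, -0.1]
finger_gap: -0.1
grip_force: 0.0
t 14.6 tcp [616.7 164.4 228.3] yaw_y -16.8 tilt [ 0. -0.] phi 73.0 rad 203.8 F [ 0.2 -0.3 -0.1] gap -0.1 j [ 0.22  0.04  1.53 -0.    1.57  0.51]
units [-0.035  0.041  5.543]
[([607.3, 123.3, 95.9], 0.75)]
```

View pics/w5.png

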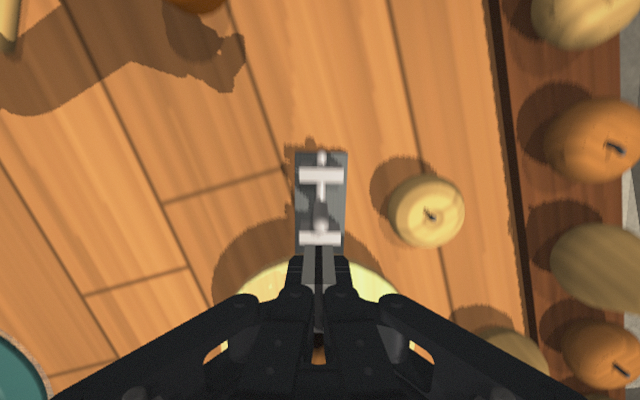

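The wrist view shows the bolt arm at columns 300–346, centred near 321, and the two staples at rows 175 and 238. The knob's grey top is at about (320,222), in line with the shut fingers.

```bash
python3 - <<'E'
from h import *
p,M=st(); c=cv2.imread('pics/w5.png')[140:260,270:370]; cv2.imwrite('pics/z5.png',cv2.resize(c,None,fx=5,fy=5,interpolation=2))
for a in [(320,222,95),(320,227,95),(321,175,46),(320,238,46)]:
    q=wz(*a,p,M); print(a,q.round(1),(M.T@(q-p))[:2].round(1),np.hypot(*(q[:2]-A)).round(1))
E
```

```text
t 14.7 tcp [616.8 165.9 227.8] yaw_y -16.7 tilt [-0.001  0.   ] phi 73.1 rad 205.3 F [ 0.1 -0.   0. ] gap -0.0 j [0.22 0.04 1.53 0.   1.57 0.51]
(320, 222, 95) [608.9 134.4  95. ] [-32.5   1.5] 172.9
(320, 227, 95) [607.5 129.6  95. ] [-37.5   1.6] 167.9
(321, 175, 46) [619.4 165.5  46. ] [0.3 2.7] 205.7
(320, 238, 46) [598.2  97.6  46. ] [-70.8   1.9] 134.6
```

View pics/z5.png

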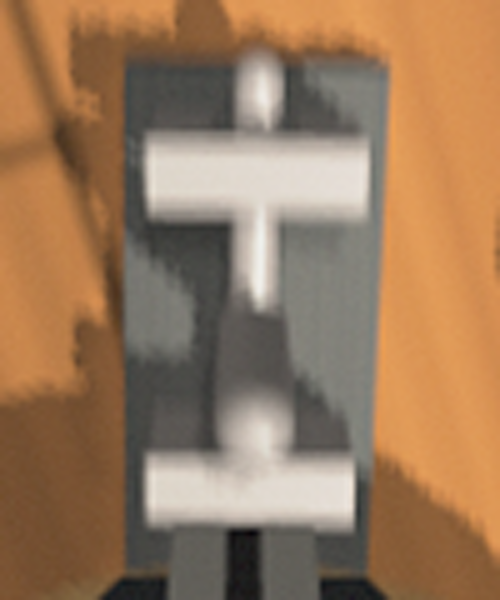

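The zoom puts the knob top at (321,226), 36.5 mm ahead of the TCP along −x and about 2 mm towards +y. I'll descend behind it and push along −x.

```bash
python3 -m handwheel '[[[0,0,0.06,0.9,0,0,0],[0,0,0,0.9,0,0,0],[0,0,0,0.9,0,0,0],[0,0,0,0.9,0,0,0],[0,0,0,0.9,0,0,0],[0,0,0,0.7,0,0,0],[0,0,0,0.3,0,0,0],[0,0,0,0,0,0,0]]]' 40
python3 -m handwheel '[[[0,-0.4,0,0,0,0,0],[0,-0.2,0,0,0,0,0],[0,-0.2,0,0,0,0,0],[0,-0.2,0,0,0,0,0],[0,-0.2,0,0,0,0,0]]]'
python3 -c "
from h import *
st()"
```

```text
t: 15.37
tool_pos: [617.3, 162.0, 61.1]
ee_rot: [-2.523, -1.87, 0.005]
ft_force: [0.2, 0.3, 0.6]
finger_gap: 0.1
grip_force: 0.0
t: 15.78
tool_pos: [608.1, 127.6, 64.5]
ee_rot: [2.525, 1.869, 0.003]
ft_force: [1.7, 2.9, 2.4]
finger_gap: -0.2
grip_force: 1.4
t 15.78 tcp [608.1 127.6  64.5] yaw_y -17.0 tilt [0.002 0.001] phi 72.1 rad 166.1 F [1.7 2.9 2.4] gap -0.2 j [0.17 0.09 1.74 0.   1.3  0.46]
```

```bash
python3 -m handwheel '[[[0,-0.1,0,0.05,0,0,0],[0,0,0,0,0,0,0]]]'; python3 -m handwheel '[[[0,-0.1,0,0,0,0,0],[0,0,0,0,0,0,0]]]'; python3 -m handwheel '[[[0,-0.07,0,0,0,0,0],[0,0,0,0,0,0,0]]]'
python3 -c "
from h import *
st()"
```

```text
t: 15.95
tool_pos: [606.7, 124.5, 61.9]
ee_rot: [2.525, 1.868, 0.0]
ft_force: [-0.6, -0.8, -0.8]
finger_gap: -0.0
grip_force: 0.0
t: 16.12
tool_pos: [605.9, 122.1, 61.7]
ee_rot: [2.525, 1.869, -0.0]
ft_force: [0.1, 0.1, -0.7]
finger_gap: -0.3
grip_force: 0.0
t: 16.28
tool_pos: [605.3, 120.3, 61.7]
ee_rot: [-2.525, -1.869, 0.0]
ft_force: [-0.1, 0.2, 0.3]
finger_gap: 0.3
grip_force: 0.2
t 16.28 tcp [605.3 120.3  61.7] yaw_y -17.0 tilt [-0. -0.] phi 72.2 rad 158.3 F [-0.1  0.2  0.3] gap 0.3 j [ 0.15  0.09  1.75 -0.    1.3   0.45]
```

```bash
for i in 1; do python3 -m handwheel '[[[0,-0.07,0,0,0,0,0]]]'; python3 -m handwheel '[[[0,-0.07,0,0,0,0,0]]]'; python3 -m handwheel '[[[0,0,0,0,0,0,0]]]'; done
```

```text
t: 16.37
tool_pos: [604.8, 118.6, 61.7]
ee_rot: [-2.525, -1.869, -0.0]
ft_force: [0.6, 1.8, 0.9]
finger_gap: -0.4
grip_force: 1.3
t: 16.45
tool_pos: [604.6, 117.9, 62.0]
ee_rot: [-2.523, -1.868, -0.005]
ft_force: [8.9, 28.7, -3.9]
finger_gap: 0.4
grip_force: 15.3
t: 16.53
tool_pos: [604.6, 118.1, 61.9]
ee_rot: [-2.523, -1.868, -0.006]
ft_force: [6.1, 18.0, -3.6]
finger_gap: 0.2
grip_force: 9.7
```

The bolt hit a hard stop at TCP radius of about 156 mm, which matches fully home; the rim would have stopped it near 173 mm. I'll back off, lift and verify.

```bash
python3 -m handwheel '[[[0,0.4,0,0,0,0,0],[0,0.6,0,0,0,0,0],[0,0,0,-0.9,0,0,0],[0,0,0,-0.9,0,0,0],[0,0,0,-0.9,0,0,0],[0,0,0,-0.9,0,0,0],[0,0,0,-0.9,0,0,0],[0,0,0,-0.8,0,0,0],[0,0.3,0,0,0,0,0],[0,0,0,0,0,0,0]]]'
python3 - <<'E'
from h import *
np.set_printoptions(precision=1,suppress=True)
p,M=st(); w=save('wrist','w6.png');r.get_image('top');s=save('side','s6.png')
for c in ['side','top','wrist']:
  for t in ['post_top','bolt_knob','apple_near']:print(c,t,[(np.array(d['centre']),round(d['confidence'],2)) for d in r.pinpoint(c,t)[:1]])
o=np.hstack([cv2.resize(w[140:260,270:370],(400,480)),cv2.resize(s[140:260,285:385],(400,480))]);cv2.imwrite('pics/z6.png',o[:,:,::-1])
E
```

```text
t: 17.37
tool_pos: [616.2, 154.5, 222.0]
ee_rot: [2.524, 1.869, 0.003]
ft_force: [0.1, -0.7, -0.8]
finger_gap: 0.0
grip_force: 0.0
t 17.37 tcp [616.2 154.5 222. ] yaw_y -17.0 tilt [0. 0.] phi 72.3 rad 194.2 F [ 0.1 -0.7 -0.8] gap 0.0 j [ 0.2  0.   1.6 -0.   1.6  0.5]
side post_top [(array([ 534.8, -123.3,  128.6]), 0.93)]
side bolt_knob [(array([602.1,  99.9,  96.2]), 0.54)]
side apple_near [(array([718.2,  90.1,  -3.1]), 0.78)]
top post_top [(array([557.7, -33.9,  68.3]), 0.51)]
top bolt_knob [(array([595.3, 100.5,  92.8]), 0.42)]
top apple_near [(array([721.6,  88.2,   0.5]), 0.95)]
wrist post_top []
wrist bolt_knob [(array([599.9,  98.2,  94.9]), 0.77)]
wrist apple_near [(array([718.6,  84.5,  -0.3]), 0.96)]
```

View pics/z6.png

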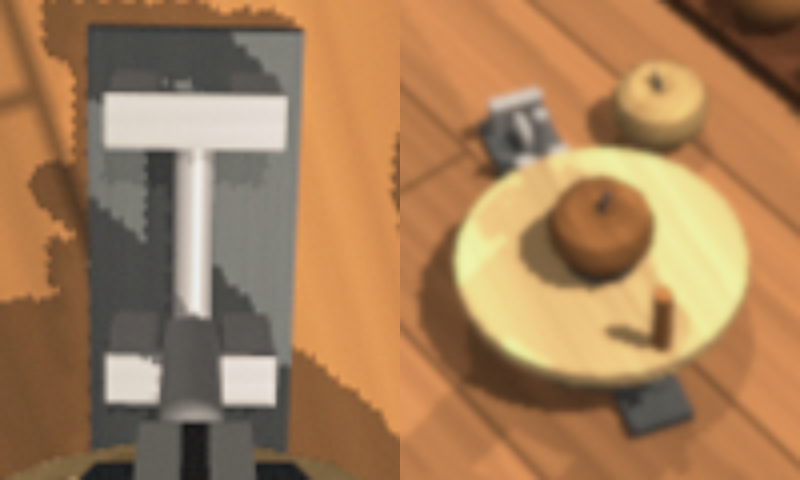

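The wrist crop shows the knob now over the front staple and the bolt tail drawn into the rear one. The side crop shows the post across from the bolt and the loose apple where it was. The knob measures about 136 mm from the axis, which matches home at 137 mm, so I'm handing in.

```bash
python3 -c "
from h import *
print(r.job_done())"
```

```text
the job is handed in; nothing more can be done
None
```

I handed the job in at about 17.5 s: the post clicked into the notch across from the bolt, about 4° off the stand's −y, and the bolt was pushed to its hard stop (knob measured about 136 mm from the axis; home is 137 mm). The fingers stayed clear of the oiled apple and I saw nothing else moved, though no score was returned.

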